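Roll a milling jar up the loading ramp into a jar mill

TASK

Load the jar mill: with the fingertips, push the milling jar that lies on the apron at the foot of the ramp up the ramp until it drops home in the nest between the two rollers, in front of the stop bar. Keep the fingers on it all the way up the ramp, so that it neither rolls back nor runs ahead, and roll it rather than lift it. Leave the jar resting in the nest and do not disturb anything else on the bench.

Things in the scene. Friction and masses are not known exactly. Their poses are not given: they have to be found in the camera images.
- jar: milling jar to load, lying: white ceramic body 64 mm across, -50 to +58 mm along its x axis, blue lid at +x; it rolls freely on two dark rubber tyres 70 mm across, 14 mm wide, 36 mm either side of the middle. About 0.6 to 0.95 kg. Origin: on its axis midway between the tyres, 35 mm above what it rolls on; x along its axis. It starts on the level apron, within 3 degrees of square to the ramp
- ramp: fixed aluminium loading ramp, slope 9.5 degrees, 199 mm long up the slope. Origin: on its surface, middle of its foot, 4 mm above the bench; y up the slope, x level and parallel to the rollers, z normal to the sheet. Side rails at x = -70 and +70 mm stand 12 mm above ramp and apron. Its surface leads smoothly over the top of the first roller
- apron (a point): middle of the level apron's surface, 4 mm above the bench; same yaw as the ramp, y uphill. The apron runs 48 mm to either side along y: uphill it meets the ramp's foot, downhill it ends in a lip 10 mm higher than the apron
- seat (a point): where the jar's origin rests when home: middle of the nest between the two rubber rollers (32 mm across, 50 mm apart, stiff to turn), 67 mm above the bench. x along the rollers, y level, uphill (235 mm level from the ramp's foot), z up. The jar passes over the first roller 25 mm before the seat with its origin 74 mm high, then drops 7 mm into the nest, which holds it
- stop_bar (a point): middle of the steel stop bar behind the rollers, 10 mm thick, parallel to them, 80 mm above the bench and 56 mm uphill of the seat. Blue plates at the roller ends (inner faces 70 mm either side of the middle) stand 58 mm above the bench
- motor (a point): middle of the top of the white motor housing at the rollers' far end, 88 mm above the bench (its knob 102 mm); it measures 90 mm along the rollers by 130 mm; its near side is 80 mm from the middle of the rollers
- spare_jar: a second, identical milling jar (70 mm over its tyres, 110 mm tall) standing upright on the bench on the far side of the ramp; not to be moved. Origin: centre of its underside
- red_bottle: white reagent bottle with a red cap, 52 mm across, 95 mm tall, standing; not to be moved. Origin: centre of its underside
- blue_bottle: white reagent bottle with a blue cap, 60 mm across, 112 mm tall, standing; not to be moved. Origin: centre of its underside
- crucible_tray: grey open tray of white ceramic crucibles, 120 x 160 mm, 30 mm high; not to be moved. Origin: centre of its underside
- tweezers: steel tweezers lying flat, about 125 mm long, on the far side of the apron; not to be moved. Origin: at bench level under the middle
- spoon: sampling spoon lying on the bench; not to be moved. Origin: at bench level under the middle
- beaker: open steel beaker, 72 mm across, 85 mm tall, standing; not to be moved. Origin: centre of its underside
Mind the look-alikes: they are no part of the job. Leave any green or orange look-alike of the jar alone.

How it is judged:
On the way, in this order (a step that is already met when the one before it is completed fails the run):
1. the fingers push the jar up the middle of the ramp (y of jar in the frame of ramp between 0.08 and 0.15 m and z of jar in the frame of ramp below 0.042 m and contact force between the fingers and jar above 0.1 N).
2. the jar lies home between the rollers (y of jar in the frame of seat between -0.006 and 0.006 m and z of jar in the frame of seat between -0.005 and 0.005 m and x of jar in the frame of seat between -0.016 and 0.016 m and angle between the x axis of jar and the x axis of seat, either way round below 0.1 rad), for 0.3 s.
At the end, for the whole second after the job is handed in: the jar rests on both rollers: its origin within 6 mm of the seat across the rollers, 5 mm in height and 16 mm along them, its axis within 0.1 rad of the rollers', at rest (below 20 mm/s and 0.4 rad/s) (all of step 2 and linear speed of jar below 0.02 m/s and angular speed of jar below 0.4 rad/s); the robot touches nothing.
It fails at once if the jar is lifted: more than about 13 mm off the apron, ramp or rollers (height (world z) of jar above 0.09 m or (height (world z) of jar above 0.052 m and z of jar in the frame of ramp above 0.048 m)).
It fails at once if the jar, more than 30 mm up the ramp, rolls back or runs ahead on its own: faster than 0.22 m/s with no finger on it (y of jar in the frame of ramp between 0.03 and 0.19 m and linear speed of jar above 0.22 m/s and contact force between the fingers and jar below 0.05 N).
It fails at once if another thing on the bench is moved by more than 15 mm or tipped over (distance of any of spare_jar, red_bottle, blue_bottle, crucible_tray, tweezers, spoon, beaker from where it was at the start of the episode above 0.015 m or angle between any of spare_jar, red_bottle, blue_bottle, crucible_tray, tweezers, spoon, beaker's own z axis and vertical above 0.4 rad).
It also fails if it takes over 42 s, if anything falls off the work surface, if the arm or the gripper's body presses on something with over 40 N, if the wrist force passes 120 N, or if a joint passes its speed limit or range.

ROBOT

A 7-joint arm with a two-finger parallel gripper is mounted at the origin on the work surface. World frame = base frame: x ahead of the robot, y to its left, z up, the work surface at z = 0. Lengths are in m, angles in rad, forces in N, time in s.
With the tool pointing down it reaches from about 0.35 to 0.775 m from the base axis. Payload 3.1 kg.
Tool frame: the origin (TCP) lies midway between the tips of the shut fingers; the grasp point (between the pads) lies 19 mm behind it; z points along the fingers, y is the direction in which the jaws open and shut (so a half turn about z gives the same grasp; the last joint's range is limited). The gripper opens to 85 mm and grips with 20 to 120 N. Pads are 22 mm wide; open, the fingers measure 114 mm over their backs; the gripper's body (76 mm by 85 mm) begins 54 mm behind the grasp point. The pads swing forward as they close: fully open they stand 13 mm farther back than shut.
Start: joints at [1.125, 0.311, 0.014, 1.512, -0.004, 1.319, -0.027], TCP at [0.216, -0.506, 0.231] pointing down, gripper open.
Joint ranges: [-2.7, 2.7], [-0.3, 1.91], [-1.27, 1.3], [0.12, 2.57], [-1.44, 4.58], [0.2, 2.03], [-3.05, 3.05]. Speed limits (rad/s): [2.79, 2.79, 3.14, 3.14, 3.14, 3.14, 3.14].

INTERFACE

Orientations are given as a rotation vector (axis times angle).
In Python, from bench import ctrl gives the robot as it stands.
- The arm moves only by the tool step_arm, never from a script. Its argument "commands" is a list of rows, each a list of 4 numbers: the shift along the tool's x, y, z in mm, then the turn about the tool's z in degrees. A call has 1 to 20 rows; each row shifts and turns the pose as measured when the row begins, along the tool's axes as they then stand; what a row does not reach is not made up. A row lasts 1/10 s, in which the tool goes at most 50 mm and 8.59 degrees, less where a joint would pass 70% of its speed; a pose out of reach is approached as far as the arm can. A call is refused whole if a number of a shift passes 50 or a number of a turn 8.59, either way. A call with a gripper value outside its range is refused whole. "claw" is the opening, from 0 (shut) to 1 (fully open), set as the call begins (left out, the last holds). The fingers move at their own pace and stop on an object; "grip_force" is the grip in N (left out, the last holds). Time passes only in rows, so rows that do not move let the fingers close. It gives the time, the measured TCP pose, the force and the opening at its end, in the units of the state.
- ctrl.get_state(): the state, without advancing time (a new reading comes with each control period).
- ctrl.get_image(name): name is "scene" or "top" or "wrist"; returns a dict with "pixels" (480x640x3 uint8, red, green, blue), "range_z" (480x640 float32, m along the optical axis (not along the pixel's ray), 0 where there is no reading), "fx", "fy", "cx", "cy" (pixels), "world_to_cam" (4x4, takes a point from world to camera coordinates). Camera axes: x right, y down, z forward; pixel columns grow to the right and rows downward; lengths in m; the calibration is good to about 2 mm. A picture is of the moment at which its call begins.
- ctrl.sign_off(): hands the job in, once; it reports no verdict.
The state is a dict: "time": time; "joints": joint angles; "joint_vel": joint speeds; "joint_efforts": joint torques, N m; "eef_pos": TCP position; "ee_rot": TCP orientation; "contact_force": force on the tool from outside, world axes, zero at the start; "ft_torque": the same for the moment, N m; "width": finger opening in m.
Only numpy, scipy, OpenCV 4.12 (cv2) and the standard library are available. Lean on these libraries where they do the work, as an engineer would, in place of code of your own. Each camera call takes 0.05 s, during which the arm holds its last target.

## Working session

There is one attempt and no reset: what is moved stays moved. The work goes in short steps, Python scripts to look and compute and a tool call to move; the robot and the scene stay as the last step left them, time stands still between calls to the robot, and variables do not carry over. Pictures are saved under pics/ and viewed, and the job is handed in when it is done.

Besides the shell and the picture viewer there is one more tool, called after ">>>" in YAML: its name, and indented under it one key for each argument. step_arm: Moves the arm, as the interface text tells. Its arguments: {"type":"object","properties":{"commands":{"type":"array"},"claw":{"type":"number"},"grip_force":{"type":"number"}},"required":["commands"]}

```bash
mkdir -p pics
cat > h.py <<'E'
import numpy as np, cv2
from bench import ctrl
def snap(n,f):
    d=ctrl.get_image(n); cv2.imwrite(f'pics/{f}.png',d['pixels'][:,:,::-1]); np.savez(f'{f}.npz',**d); return d
def world(d,u,v,z=None):
    T=np.linalg.inv(d['world_to_cam']); r=np.array([(u-d['cx'])/d['fx'],(v-d['cy'])/d['fy'],1.])
    o=T[:3,3]; w=T[:3,:3]@r
    s=d['range_z'][int(round(v)),int(round(u))] if z is None else (z-o[2])/w[2]
    return o+s*w
E
python3 - <<'E'
from h import *
s=ctrl.get_state(); print(s)
for n in('scene','top','wrist'): snap(n,n+'0')
E
```

```text
{'time': 0.0, 'joints': array([ 1.12534311,  0.31175507,  0.01399565,  1.51308107, -0.00438367,
        1.31921749, -0.02721301]), 'joint_vel': array([-0.00054728, -0.00063738,  0.00190799, -0.00108674,  0.00025037,
       -0.00042787,  0.00110998]), 'joint_efforts': array([-2.09257146e-04, -3.79917777e+01,  1.45918345e-01, -2.30597645e+01,
        1.23079901e-02,  1.35276836e-02, -3.16339765e-05]), 'eef_pos': array([ 0.21578919, -0.50508677,  0.23019529]), 'ee_rot': array([-3.07546555e+00, -6.29541613e-01,  9.42312606e-04]), 'contact_force': array([ 0.46970627, -0.81547166,  0.86874767]), 'ft_torque': array([ 0.03071292, -0.02889537,  0.00074346]), 'width': 0.08541952360769044}
```

View pics/scene0.png

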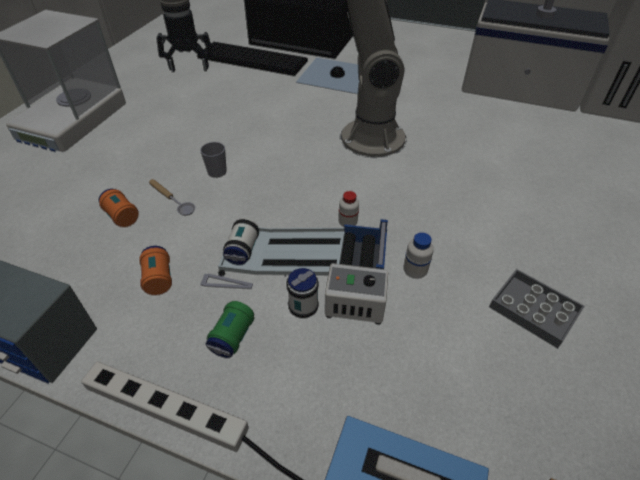

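View pics/top0.png

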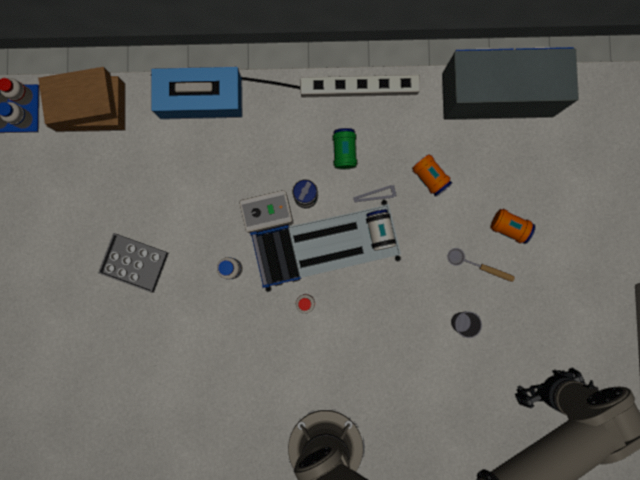

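View pics/wrist0.png

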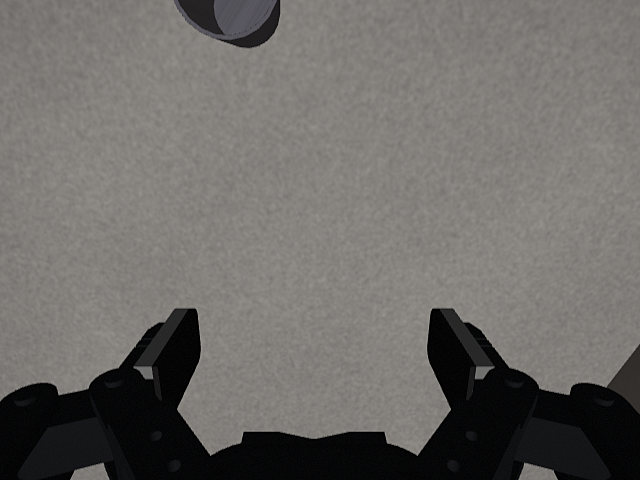

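Look-alikes of the jar in the top view: white jar lying on the apron (381,230), standing spare jar (305,193), green (345,148), orange (432,174) and (513,225). I choose the white one on the apron and check it in a crop.

Run:
```python
from h import *
im=cv2.imread('pics/top0.png')[170:300,235:415]
cv2.imwrite('pics/top0c.png',cv2.resize(im,None,fx=4.4,fy=4.4,interpolation=cv2.INTER_CUBIC))
```

```text
(no output)
```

View pics/top0c.png

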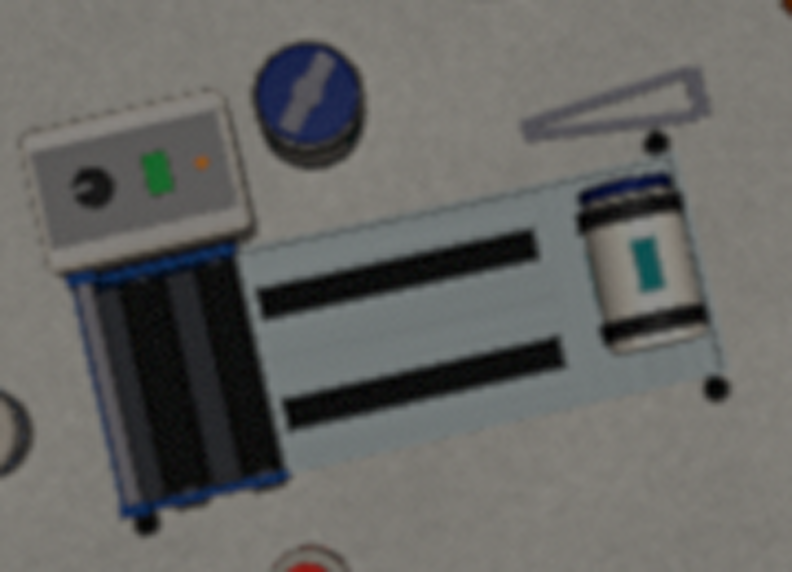

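The crop confirms it: white body, two dark tyres (632,213) and (655,325), blue lid at the far end. It lies on the apron at the ramp foot; uphill is to the left in the image.

Run:
```python
from h import *
d=dict(np.load('top0.npz'))
c=lambda u,v:(235+(u+.5)/4.4-.5,170+(v+.5)/4.4-.5)
P=lambda u,v,z=None:world(d,*c(u,v),z).round(4)
for n,u,v,z in [('tyreU_l',580,222,.039),('tyreU_r',684,205,.039),('tyreL_l',603,335,.039),('tyreL_r',707,315,.039),('tU top',632,213,.074),('tL top',655,325,.074),('apron dn L',722,375,.012),('apron dn U',672,160,.012),('rollU far',235,245,.058),('rollU near',287,470,.058),('platefar end left',72,280,.058),('platenear left',125,515,.058),('bar far',85,285,.08),('bar near',135,508,.08),
 ('stripU r',537,245,.012),('stripU l',262,303,.03),('stripL r',563,352,.012),('stripL l',288,413,.03),('motor c',140,180,.088),('motor nearcorner',255,232,.088),('motor far-left',22,140,.088),('motor far right',220,92,.088),('mot nl',60,268,.088),('spare',310,90,.11),('red',310,572,.095),('tweez l',525,130,.004),('tweez r',705,110,.004)]:
    print(n,P(u,v,z),'range:',P(u,v))
# point cloud, rotate
T=np.linalg.inv(d['world_to_cam']);print('cam',T[:3,3])
v,u=np.mgrid[160:310,225:420]; z=d['range_z'][160:310,225:420]
p=np.stack([(u-d['cx'])/d['fx']*z,(v-d['cy'])/d['fy']*z,z,np.ones_like(z)],-1)@T.T
p=p[...,:3].reshape(-1,3); np.save('pc.npy',p); print(p[:,2].min(),p[:,2].max(),d['fx'])
```

```text
tyreU_l [ 0.6307 -0.1297  0.039 ] range: [ 0.6299 -0.129   0.0469]
tyreU_r [ 0.6402 -0.1959  0.039 ] range: [ 0.6386 -0.1941  0.0534]
tyreL_l [ 0.5586 -0.1424  0.039 ] range: [ 0.5584 -0.1421  0.0418]
tyreL_r [ 0.5699 -0.2085  0.039 ] range: [ 0.5686 -0.2057  0.0594]
tU top [ 0.632  -0.1591  0.074 ] range: [ 0.6321 -0.1592  0.0728]
tL top [ 0.5621 -0.1714  0.074 ] range: [ 0.5622 -0.1715  0.0737]
apron dn L [ 0.5328 -0.2207  0.012 ] range: [ 0.5333 -0.2222  0.0011]
apron dn U [ 0.6726 -0.1924  0.012 ] range: [ 0.6728 -0.1927  0.0102]
rollU far [0.6187 0.0884 0.058 ] range: [0.6216 0.0901 0.0281]
rollU near [0.4773 0.0583 0.058 ] range: [0.4774 0.0591 0.0384]
platefar end left [0.5987 0.1908 0.058 ] range: [0.5962 0.187  0.088 ]
platenear left [0.4514 0.1596 0.058 ] range: [0.4518 0.156  0.0917]
bar far [0.5936 0.1801 0.08  ] range: [0.5929 0.1789 0.0891]
bar near [0.4558 0.1511 0.08  ] range: [0.4559 0.1501 0.0899]
stripU r [ 0.6192 -0.1038  0.012 ] range: [ 0.62   -0.1044  0.0029]
stripU l [0.5839 0.0734 0.03  ] range: [0.5833 0.073  0.039 ]
stripL r [ 0.5497 -0.1189  0.012 ] range: [ 0.55   -0.1194  0.0054]
stripL l [0.5135 0.0581 0.03  ] range: [0.5133 0.0577 0.0397]
motor c [0.6571 0.1444 0.088 ] range: [0.6568 0.1442 0.0901]
motor nearcorner [0.6235 0.0742 0.088 ] range: [0.6299 0.0773 0.026 ]
motor far-left [0.6834 0.2168 0.088 ] range: [0.6836 0.2171 0.0864]
motor far right [0.7107 0.0943 0.088 ] range: [0.7112 0.0946 0.0844]
mot nl [0.6037 0.1943 0.088 ] range: [0.6045 0.1954 0.0794]
spare [0.7072 0.0382 0.11  ] range: [0.7064 0.0381 0.115 ]
red [0.4152 0.044  0.095 ] range: [0.415  0.0441 0.0911]
tweez l [ 0.6952 -0.0984  0.004 ] range: [ 0.6955 -0.0985  0.0021]
tweez r [ 0.7059 -0.2158  0.004 ] range: [ 0.7058 -0.2157  0.0047]
cam [ 4.70913864e-01 -5.68375737e-04  1.57366238e+00]
-0.015892937672474572 1.57366237915748 552.0856180705986
```

```bash
python3 - <<'E'
from h import *
from scipy.optimize import minimize
p=np.load('pc.npy'); p=p[(p[:,2]<.15)&(p[:,2]>-.02)]
for yaw in (10.5,11.5,12.5):
    a=np.radians(yaw); x=np.array([np.cos(a),np.sin(a)]); y=np.array([-x[1],x[0]])
    X=p[:,:2]@x; Y=p[:,:2]@y
    # ramp points
    o=np.array([.58,-.1]); 
    m=(abs(X-o@x+.0)<.05)&(Y>o@y-.01)&(Y<o@y+.14)
    A=np.c_[Y[m],X[m],np.ones(m.sum())]; s=np.linalg.lstsq(A,p[m,2],rcond=None)[0]
    for _ in range(3):
        r=p[m,2]-A@s; k=abs(r)<.006; s=np.linalg.lstsq(A[k],p[m,2][k],rcond=None)[0]
    print(yaw,s,'slope',np.degrees(np.arctan(s[0])),'std',r[k].std(),'o@x',o@x,'Y foot at X',(.004-s[2]-s[1]*(o@x))/s[0],)
a=np.radians(11.7); x=np.array([np.cos(a),np.sin(a)]); y=np.array([-x[1],x[0]])
X=p[:,:2]@x; Y=p[:,:2]@y
# profile across
print('profile along Y (mid X)')
m0=abs(X-.555)<.05
for b in np.arange(-.36,.12,.008):
    m=m0&(abs(Y-b)<.004)
    if m.sum(): print(round(b,3),np.round(np.percentile(p[m,2],[10,50,90]),4),m.sum(),end=' | ')
E
python3 - <<'E'
from h import *
im=cv2.imread('pics/scene0.png')[205:335,200:400]
cv2.imwrite('pics/scene0c.png',cv2.resize(im,None,fx=4,fy=4,interpolation=cv2.INTER_CUBIC))
E
```

```text
10.5 [ 0.16554251 -0.00713844  0.04605276] slope 9.399641924931565 std 0.002840078439425824 o@x 0.5520642938378789 Y foot at X -0.23022416568427378
11.5 [ 0.16542582 -0.00395923  0.04584809] slope 9.393134307289946 std 0.002838100327494951 o@x 0.5484195352383614 Y foot at X -0.23984630704598803
12.5 [ 0.165447   -0.00046563  0.04550239] slope 9.394315763543297 std 0.002846030613937501 o@x 0.544607722735751 Y foot at X -0.24931733374875203
profile along Y (mid X)
-0.36 [-0.0043  0.0002  0.0059] 95 | -0.352 [-0.0034  0.0008  0.0048] 103 | -0.344 [-0.0032 -0.0005  0.0046] 92 | -0.336 [-0.0033  0.0005  0.0053] 100 | -0.328 [0.0056 0.0137 0.0185] 77 | -0.32 [0.008  0.0499 0.0554] 25 | -0.312 [0.0532 0.0601 0.0665] 86 | -0.304 [0.063  0.0673 0.072 ] 95 | -0.296 [0.0664 0.0706 0.0746] 104 | -0.288 [0.0673 0.0719 0.0767] 108 | -0.28 [0.0679 0.0723 0.0763] 111 | -0.272 [0.0637 0.0682 0.0731] 112 | -0.264 [0.0559 0.0623 0.069 ] 117 | -0.256 [0.0026 0.0434 0.0582] 168 | -0.248 [-0.0001  0.0052  0.0105] 98 | -0.24 [0.0003 0.0045 0.0101] 97 | -0.232 [0.0002 0.005  0.0097] 97 | -0.224 [0.0029 0.00
[... 803 characters left out ...]
.0317 0.0361 0.0411] 101 | -0.032 [0.032  0.0384 0.0425] 105 | -0.024 [0.0358 0.0397 0.0436] 105 | -0.016 [0.0317 0.036  0.0409] 97 | -0.008 [0.0022 0.01   0.0333] 80 | 0.0 [0.0009 0.0054 0.0088] 97 | 0.008 [0.0011 0.0073 0.0323] 125 | 0.016 [0.0312 0.0356 0.0405] 107 | 0.024 [0.0354 0.0399 0.0437] 104 | 0.032 [0.0337 0.0381 0.0427] 100 | 0.04 [0.0075 0.0315 0.037 ] 63 | 0.048 [0.0008 0.0055 0.0121] 109 | 0.056 [0.0018 0.0816 0.0878] 198 | 0.064 [0.0486 0.0526 0.085 ] 51 | 0.072 [-0.0024  0.0003  0.0049] 41 | 0.08 [-0.0032  0.0012  0.0055] 96 | 0.088 [-0.0037 -0.0005  0.0045] 97 | 0.096 [-0.003   0.0002  0.005 ] 98 | 0.104 [-0.0034  0.0012  0.0055] 103 | 0.112 [-0.0037  0.0013  0.0376] 112 |
```

View pics/scene0c.png

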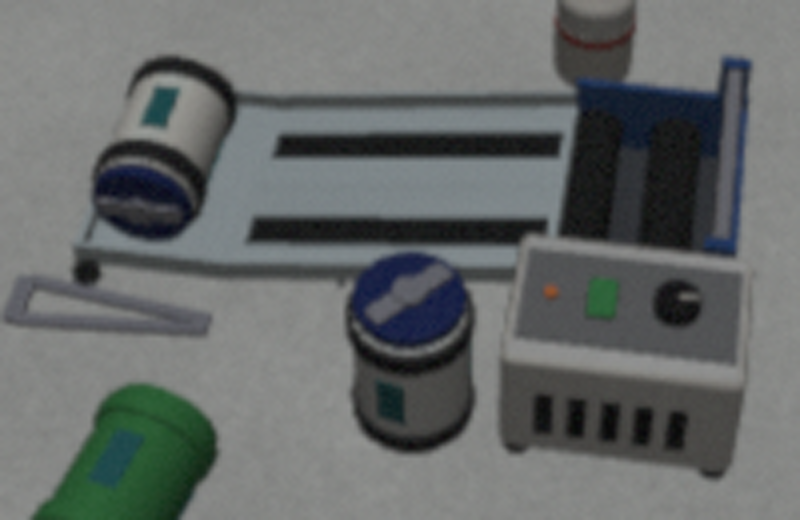

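```bash
cat >> h.py <<'E'
from scipy.spatial.transform import Rotation as R
A=np.radians(11.7); RX=np.array([np.cos(A),np.sin(A)]); RY=np.array([-RX[1],RX[0]])
def st():
    s=ctrl.get_state(); m=R.from_rotvec(s['ee_rot']).as_matrix(); p=s['eef_pos']
    print('t',round(s['time'],2),'p',p.round(4),'X,Y',(p[:2]@RX).round(4),(p[:2]@RY).round(4),'toolx az',np.degrees(np.arctan2(m[1,0],m[0,0])).round(2),'toolz',m[:,2].round(3),'F',s['contact_force'].round(2),'w',round(s['width'],4),'j',s['joints'].round(2))
    return s,m
E
python3 - <<'E'
from h import *
s,m=st()
d=np.array([.6102,-.2342,.15])-s['eef_pos']
for k in range(12):
    th=np.radians(-(78.5/12)*k); 
    t=(m@R.from_euler('z',th).as_matrix()).T@d/12*1000
    print(t.round(0))
E
```

```text
t 0.15 p [ 0.2159 -0.5052  0.2305] X,Y 0.1089 -0.5385 toolx az 23.14 toolz [-0.001  0.002 -1.   ] F [-1.18  0.32 -0.69] w 0.0852 j [ 1.13  0.31  0.01  1.51 -0.    1.32 -0.03]
[39. -8.  7.]
[40. -3.  7.]
[40.  1.  7.]
[39.  6.  7.]
[39. 10.  7.]
[37. 15.  7.]
[35. 19.  7.]
[33. 23.  7.]
[30. 26.  7.]
[27. 29.  7.]
[23. 32.  7.]
[20. 35.  7.]
```

>>> step_arm:
  commands:
    - [39,-8,0,-6.5]
    - [40,-3,0,-6.5]
    - [40,1,0,-6.5]
    - [39,6,0,-6.5]
    - [39,10,5,-6.5]
    - [37,15,5,-6.5]
    - [35,19,5,-6.5]
    - [33,23,5,-6.5]
    - [30,26,5,-6.5]
    - [27,29,5,-6.5]
    - [23,32,5,-6.5]
    - [20,35,5,-6.5]
  claw: 0.2
  grip_force: 20

```text
time: 1.35
eef_pos: [0.6111, -0.2286, 0.1821]
ee_rot: [-1.95, -2.452, 0.012]
contact_force: [1.1, -0.2, 0.7]
width: 0.0172
```

Run:
```python
from h import *
s,m=st(); d=np.array([.6102,-.2342,.10])-s['eef_pos']; print((m.T@d*1000).round(1))
snap('wrist','w1')
```

```text
t 1.35 p [ 0.6111 -0.2286  0.1821] X,Y 0.5521 -0.3478 toolx az 103.03 toolz [-0.011 -0.001 -1.   ] F [ 1.11 -0.23  0.72] w 0.0172 j [ 0.56  0.59 -0.39  1.25  0.22  1.35  0.41]
[-5.4 -1.3 82.1]
```

View pics/w1.png

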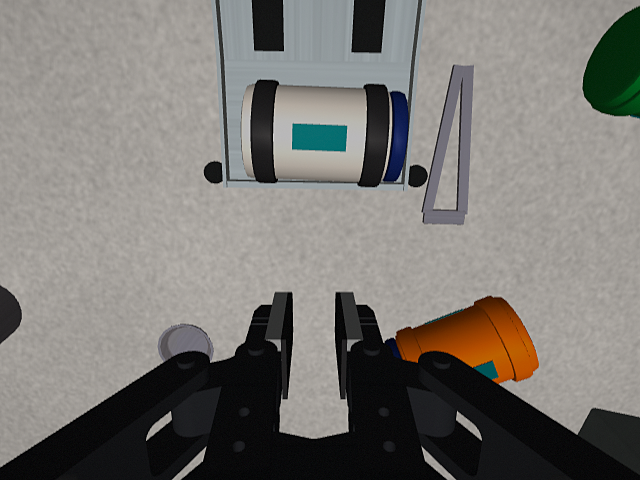

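Run:
```python
from h import *
d=dict(np.load('w1.npz'))
def f(n,u,v,z=None):
    p=world(d,u,v,z); print(n,p.round(4),'XY',(p[:2]@RX).round(4),(p[:2]@RY).round(4))
    return p[:2]
a=f('tyreL top',264,131,.074); b=f('tyreR top',376,135,.074); print(np.degrees(np.arctan2(*(b-a)[::-1])))
f('tyreL top',264,131); f('tyreR top',376,135)
a=f('lip l',228,185,.014);b=f('lip r',408,188,.014); print('yaw lip',np.degrees(np.arctan2(*(b-a)[::-1])))
a=f('strip l',269,50,.012);b=f('strip r',368,52,.012); print('yaw strips',np.degrees(np.arctan2(*(b-a)[::-1])))
a=f('railL foot',228,183,.016);b=f('railL mid',222,80,.016)
print('yaw',np.degrees(np.arctan2(*(b-a)[::-1]))-90)
a=f('railR foot',408,183,.016);b=f('railR mid',416,80,.016)
print('yaw',np.degrees(np.arctan2(*(b-a)[::-1]))-90)
f('orange lid',392,350); f('orange corner',490,298);f('orange top',470,335)
f('tipL',290,293); f('tipR',338,293)
```

```text
tyreL top [ 0.5649 -0.1704  0.074 ] XY 0.5186 -0.2814
tyreR top [ 0.6328 -0.1572  0.074 ] XY 0.5878 -0.2823
11.005145372984725
tyreL top [ 0.565  -0.1703  0.0752] XY 0.5187 -0.2814
tyreR top [ 0.6328 -0.1572  0.0739] XY 0.5878 -0.2823
lip l [ 0.5373 -0.222   0.014 ] XY 0.4811 -0.3264
lip r [ 0.6775 -0.1919  0.014 ] XY 0.6245 -0.3253
yaw lip 12.123600046365505
strip l [ 0.5502 -0.118   0.012 ] XY 0.5148 -0.2271
strip r [ 0.6206 -0.1033  0.012 ] XY 0.5867 -0.227
yaw strips 11.788440470216166
railL foot [ 0.5374 -0.22    0.016 ] XY 0.4816 -0.3244
railL mid [ 0.5209 -0.1459  0.016 ] XY 0.4805 -0.2485
yaw 12.555924028552411
railR foot [ 0.6758 -0.1879  0.016 ] XY 0.6236 -0.321
railR mid [ 0.6593 -0.1142  0.016 ] XY 0.6224 -0.2455
yaw 12.627869044825573
orange lid [ 0.6969 -0.3206  0.0422] XY 0.6174 -0.4553
orange corner [ 0.7665 -0.2627  0.028 ] XY 0.6973 -0.4127
orange top [ 0.7473 -0.2863  0.0547] XY 0.6738 -0.4319
tipL [ 0.5998 -0.2199  0.1865] XY 0.5428 -0.337
tipR [ 0.6177 -0.215   0.1878] XY 0.5613 -0.3358
```

>>> step_arm:
  commands:
    - [0,0,40,1]
    - [0,0,40,0]
    - [0,0,40,0]
    - [0,0,20,0]
    - [0,0,10,0]
    - [0,0,0,0]

```text
time: 2.0
eef_pos: [0.6186, -0.2115, 0.0226]
ee_rot: [-1.944, -2.451, -0.01]
contact_force: [-0.8, -0.2, -0.4]
width: 0.0172
```

Run:
```python
from h import *
s,m=st()
snap('wrist','w2'); snap('scene','s2')
```

```text
t 2.0 p [ 0.6186 -0.2115  0.0226] X,Y 0.5628 -0.3326 toolx az 103.17 toolz [-0.007  0.013 -1.   ] F [-0.78 -0.16 -0.41] w 0.0172 j [ 0.54  0.73 -0.37  1.43  0.27  1.04  0.35]
```

View pics/w2.png

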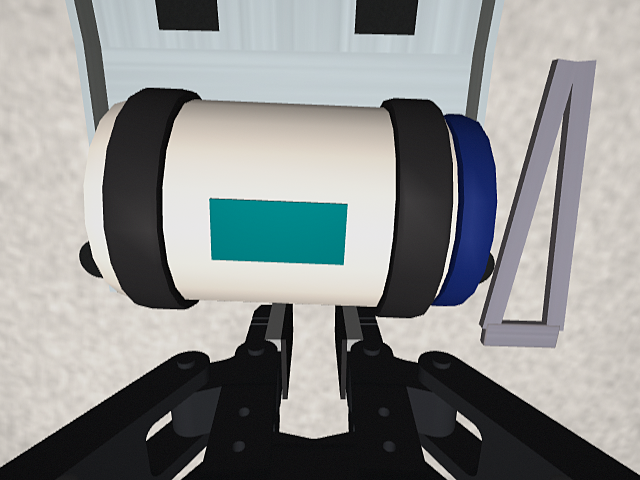

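>>> step_arm:
  commands:
    - [-1,-6,0,1]
    - [0,-5,-2,0.4]
    - [0,0,0,0]

```text
time: 2.4
eef_pos: [0.6125, -0.2172, 0.0322]
ee_rot: [-1.986, -2.433, -0.017]
contact_force: [-0.3, -0.5, -0.1]
width: 0.0168
```

Run:
```python
from h import *
s,m=st()
snap('wrist','w3')
```

```text
t 2.4 p [ 0.6125 -0.2172  0.0322] X,Y 0.5557 -0.3369 toolx az 101.58 toolz [ 0.006  0.009 -1.   ] F [-0.29 -0.5  -0.15] w 0.0168 j [ 0.55  0.71 -0.37  1.45  0.26  1.03  0.33]
```

View pics/w3.png

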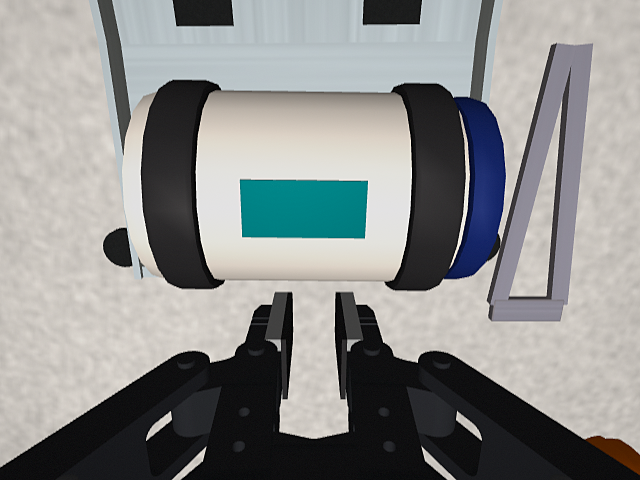

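>>> step_arm:
  commands:
    - [4,0,2,0]
    - [4,0,1,0]
    - [4,0,1,0]
    - [4,0,0,0]
    - [4,0,0,0]
    - [4,0,0,0]

```text
time: 3.05
eef_pos: [0.6088, -0.1928, 0.0296]
ee_rot: [1.985, 2.431, 0.018]
contact_force: [-0.0, -0.5, -0.6]
width: 0.0174
```

Run:
```python
from h import *
s,m=st()
```

```text
t 3.05 p [ 0.6088 -0.1928  0.0296] X,Y 0.5571 -0.3123 toolx az 101.54 toolz [ 0.01   0.007 -1.   ] F [-0.02 -0.48 -0.56] w 0.0174 j [ 0.52  0.69 -0.37  1.49  0.26  1.    0.29]
```

>>> step_arm:
  commands:
    - [4,-1,0,0]
    - [4,-1,0,0]
    - [4,-1,0,0]
    - [4,0,0,0]
    - [4,0,0,0]

```text
time: 3.55
eef_pos: [0.601, -0.1711, 0.0294]
ee_rot: [1.984, 2.433, 0.018]
contact_force: [0.0, -0.4, 0.4]
width: 0.0169
```

Run:
```python
from h import *
s,m=st()
snap('wrist','w4')
```

```text
t 3.55 p [ 0.601  -0.1711  0.0294] X,Y 0.5538 -0.2894 toolx az 101.6 toolz [ 0.009  0.008 -1.   ] F [ 0.03 -0.4   0.43] w 0.0169 j [ 0.5   0.66 -0.37  1.54  0.26  0.99  0.26]
```

View pics/w4.png

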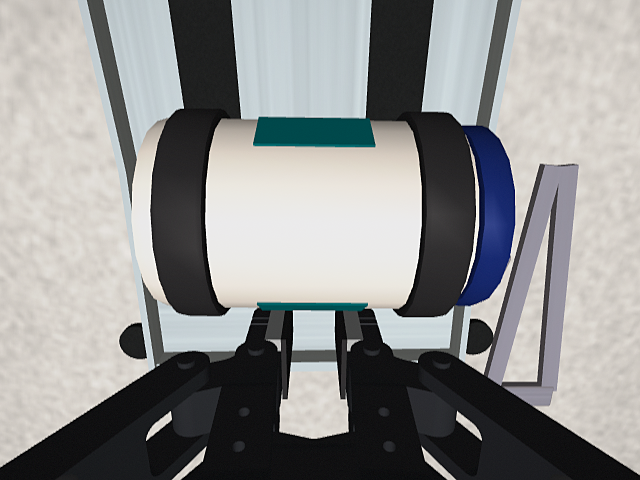

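>>> step_arm:
  commands:
    - [5,0,0,0]
    - [5,0,0,0]
    - [5,0,-0.5,0]
    - [5,0,-0.8,0]
    - [5,0,-0.8,0]
    - [5,0,-0.8,0]
    - [5,0,-0.8,0]
    - [5,0,-0.8,0]
    - [5,0,-0.8,0]
    - [5,0,-0.8,0]

```text
time: 4.6
eef_pos: [0.5963, -0.145, 0.0443]
ee_rot: [1.981, 2.39, -0.007]
contact_force: [-0.7, -4.9, 4.1]
width: 0.0172
```

Run:
```python
from h import *
s,m=st()
snap('wrist','w5')
```

```text
t 4.6 p [ 0.5963 -0.145   0.0443] X,Y 0.5545 -0.2629 toolx az 100.66 toolz [ 0.026 -0.027 -0.999] F [-0.69 -4.95  4.12] w 0.0172 j [ 0.45  0.61 -0.36  1.59  0.28  0.96  0.18]
```

View pics/w5.png

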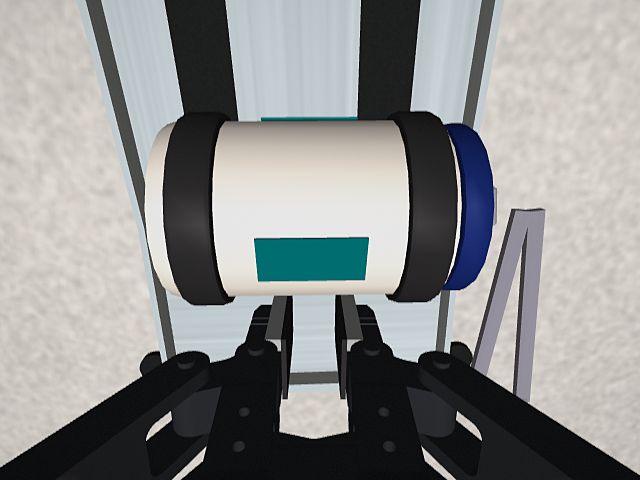

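>>> step_arm:
  commands:
    - [12,0,1,0]
    - [14,0,1,0]
    - [14,0,1,0]
    - [14,0,0.5,0]

```text
time: 5.05
eef_pos: [0.5945, -0.133, 0.054]
ee_rot: [1.973, 2.325, -0.053]
contact_force: [-2.5, -11.2, 14.8]
width: 0.0168
```

Run:
```python
from h import *
s,m=st()
```

```text
t 5.05 p [ 0.5945 -0.133   0.054 ] X,Y 0.5551 -0.2508 toolx az 99.3 toolz [ 0.048 -0.086 -0.995] F [ -2.46 -11.21  14.75] w 0.0168 j [ 0.38  0.57 -0.34  1.63  0.32  0.94  0.08]
```

>>> step_arm:
  commands:
    - [-6,0,0,0]
    - [-6,0,1,0]
    - [-8,0,2,0]
    - [-8,0,2,0]

```text
time: 5.45
eef_pos: [0.599, -0.1582, 0.0521]
ee_rot: [1.971, 2.33, -0.048]
contact_force: [0.7, -2.1, -0.1]
width: 0.0171
```

Run:
```python
from h import *
s,m=st();snap('wrist','w6')
```

```text
t 5.45 p [ 0.599  -0.1582  0.0521] X,Y 0.5545 -0.2764 toolx az 99.44 toolz [ 0.048 -0.082 -0.996] F [ 0.68 -2.08 -0.07] w 0.0171 j [ 0.42  0.58 -0.33  1.6   0.32  0.94  0.13]
```

View pics/w6.png

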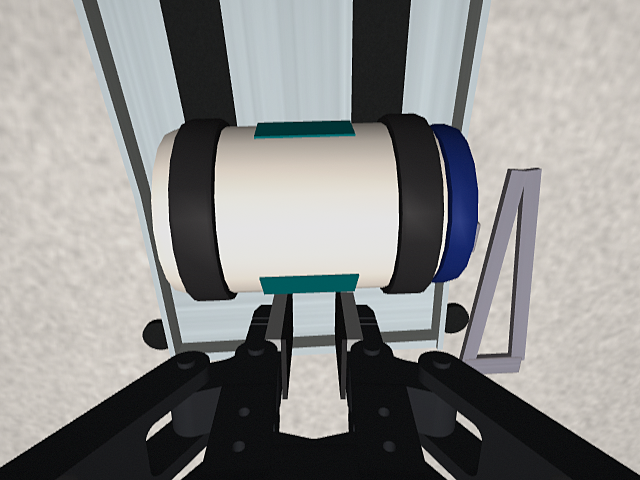

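>>> step_arm:
  commands:
    - [-10,0,0,0]
    - [-12,0,0,0]
    - [-15,0,0,0]
    - [-15,0,-10,2]
    - [0,0,-40,0]
    - [0,0,-40,0]
    - [0,0,-20,0]
    - [30,0,0,0]

```text
time: 6.3
eef_pos: [0.5975, -0.1886, 0.1671]
ee_rot: [2.041, 2.271, -0.053]
contact_force: [1.1, -0.6, 0.1]
width: 0.0172
```

Run:
```python
from h import *
s,m=st();snap('wrist','w7')
print('tilt up',m[:2,2]@RY,'lat',m[:2,2]@RX)
```

```text
t 6.3 p [ 0.5975 -0.1886  0.1671] X,Y 0.5469 -0.3058 toolx az 96.01 toolz [ 0.042 -0.085 -0.996] F [ 1.07 -0.6   0.14] w 0.0172 j [ 0.47  0.49 -0.35  1.45  0.26  1.19  0.18]
tilt up -0.09138210854700389 lat 0.023843576029715843
```

View pics/w7.png

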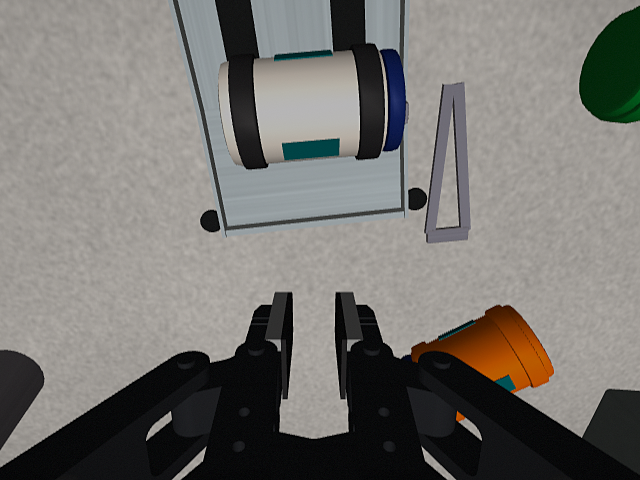

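Run:
```python
from h import *
d=dict(np.load('w7.npz'))
def f(n,u,v,z=None):
    p=world(d,u,v,z); print(n,p.round(4),'XY',(p[:2]@RX).round(4),(p[:2]@RY).round(4)); return p[:2]
a=f('tl',247,105,.074);b=f('tr',368,102,.074);print(np.degrees(np.arctan2(*(b-a)[::-1])))
f('tl',247,105);f('tr',368,102);f('tl back',254,167,.03)
a=f('lip l',226,233,.014);b=f('lip r',406,213,.014);print(np.degrees(np.arctan2(*(b-a)[::-1])))
f('lip in',320,218)
s,m=st()
t=RX*.551+RY*-.308; dd=np.r_[t,.05]-s['eef_pos']; print((m.T@dd*1000).round(1))
```

```text
tl [ 0.5561 -0.1188  0.074 ] XY 0.5204 -0.2291
tr [ 0.6223 -0.1103  0.074 ] XY 0.587 -0.2342
7.330046664546744
tl [ 0.5562 -0.1187  0.0753] XY 0.5206 -0.2291
tr [ 0.6223 -0.1103  0.0736] XY 0.587 -0.2343
tl back [ 0.5573 -0.1631  0.03  ] XY 0.5126 -0.2727
lip l [ 0.5365 -0.2213  0.014 ] XY 0.4805 -0.3255
lip r [ 0.6751 -0.1913  0.014 ] XY 0.6223 -0.3242
12.214099918446564
lip in [ 0.6091 -0.2036  0.009 ] XY 0.5552 -0.3229
t 6.35 p [ 0.5971 -0.1767  0.1657] X,Y 0.5489 -0.2941 toolx az 96.69 toolz [ 0.04  -0.075 -0.996] F [-1.13  5.93 -0.73] w 0.017 j [ 0.47  0.48 -0.36  1.46  0.25  1.19  0.18]
[ -4.5  -0.3 116.5]
```

>>> step_arm:
  commands:
    - [-2,0,30,-3]
    - [-2,0,30,-2.5]
    - [-2,0,30,0]
    - [0,0,5,0]
    - [0,0,0,0]

```text
time: 6.85
eef_pos: [0.6068, -0.1898, 0.0757]
ee_rot: [1.914, 2.382, -0.04]
contact_force: [-0.5, -0.2, 0.7]
width: 0.0166
```

Run:
```python
from h import *
s,m=st()
print('tilt up',m[:2,2]@RY,'lat',m[:2,2]@RX)
t=RX*.551+RY*-.305; dd=np.r_[t,.012]-s['eef_pos']; print((m.T@dd*1000).round(1))
```

```text
t 6.85 p [ 0.6068 -0.1898  0.0757] X,Y 0.5557 -0.3089 toolx az 102.37 toolz [ 0.05  -0.074 -0.996] F [-0.53 -0.2   0.69] w 0.0166 j [ 0.48  0.59 -0.35  1.54  0.3   1.01  0.25]
tilt up -0.08254526486177644 lat 0.03433636339434191
[ 9.2 -6.7 62.9]
```

>>> step_arm:
  commands:
    - [4,-3,20,0]
    - [4,-3,20,0]
    - [0,0,13,0]
    - [0,0,7,0]
    - [0,0,0,0]

```text
time: 7.35
eef_pos: [0.6087, -0.1903, 0.0217]
ee_rot: [1.91, 2.369, -0.031]
contact_force: [-0.3, -0.7, 0.1]
width: 0.0173
```

Run:
```python
from h import *
s,m=st()
print('tilt up',m[:2,2]@RY,'lat',m[:2,2]@RX)
t=RX*.551+RY*-.31; dd=np.r_[t,.008]-s['eef_pos']; print((m.T@dd*1000).round(1))
snap('wrist','w8')
```

```text
t 7.35 p [ 0.6087 -0.1903  0.0217] X,Y 0.5575 -0.3097 toolx az 102.14 toolz [ 0.063 -0.077 -0.995] F [-0.25 -0.73  0.12] w 0.0173 j [ 0.47  0.64 -0.33  1.59  0.34  0.88  0.21]
tilt up -0.08850145090569558 lat 0.04642155612199477
[ 1.  -7.1 13.4]
```

View pics/w8.png

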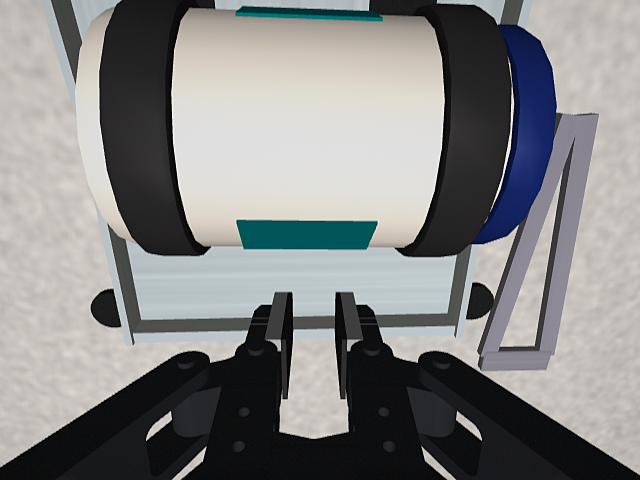

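>>> step_arm:
  commands:
    - [0,-4,8,0]
    - [0,0,5,0]
    - [-3,0,3,0]
    - [-5,0,2,0]
    - [-5,0,2,0]

```text
time: 7.9
eef_pos: [0.6104, -0.1929, 0.0057]
ee_rot: [1.91, 2.381, -0.012]
contact_force: [-4.7, 7.4, 6.0]
width: 0.0172
```

Run:
```python
from h import *
s,m=st()
print('tilt up',m[:2,2]@RY,'lat',m[:2,2]@RX)
```

```text
t 7.9 p [ 0.6104 -0.1929  0.0057] X,Y 0.5586 -0.3127 toolx az 102.42 toolz [ 0.065 -0.062 -0.996] F [-4.65  7.37  5.97] w 0.0172 j [ 0.48  0.67 -0.33  1.59  0.33  0.86  0.23]
tilt up -0.07403981800364566 lat 0.050764009167267574
```

>>> step_arm:
  commands:
    - [-14,0,1,0]
    - [-14,0,1,0]
    - [-14,0,1,0]
    - [-14,0,1,0]
    - [-14,0,1,0]

```text
time: 8.4
eef_pos: [0.6108, -0.1922, 0.0047]
ee_rot: [-1.926, -2.477, -0.047]
contact_force: [-11.6, 15.2, 18.0]
width: 0.0169
```

Run:
```python
from h import *
s,m=st()
print('tilt up',m[:2,2]@RY,'lat',m[:2,2]@RX)
```

```text
t 8.4 p [ 0.6108 -0.1922  0.0047] X,Y 0.5591 -0.3121 toolx az 104.28 toolz [ 0.015  0.026 -1.   ] F [-11.57  15.25  18.04] w 0.0169 j [ 0.54  0.72 -0.39  1.5   0.27  0.96  0.34]
tilt up 0.02279389719290881 lat 0.020221987666800303
```

>>> step_arm:
  commands:
    - [-14,0,0,1]
    - [-14,0,0,1]
    - [-14,0,0,0.5]
    - [-14,0,0,0.5]
    - [-14,0,0,0]
    - [-14,0,0,0]

```text
time: 9.0
eef_pos: [0.6106, -0.1916, 0.0057]
ee_rot: [-1.865, -2.368, -0.116]
contact_force: [-9.4, 14.4, 14.1]
width: 0.0171
```

Run:
```python
from h import *
s,m=st()
print('tilt up',m[:2,2]@RY,'lat',m[:2,2]@RX)
```

```text
t 9.0 p [ 0.6106 -0.1916  0.0057] X,Y 0.5591 -0.3114 toolx az 103.47 toolz [-0.051  0.138 -0.989] F [-9.44 14.42 14.06] w 0.0171 j [ 0.59  0.8  -0.42  1.38  0.2   1.1   0.41]
tilt up 0.1449366706798942 lat -0.021692854636178743
```

>>> step_arm:
  commands:
    - [-14,0,0,0.5]
    - [-14,0,0,0.5]
    - [-14,0,0,0]
    - [-14,0,0,0]
    - [-14,0,0,0]

```text
time: 9.5
eef_pos: [0.6101, -0.1909, 0.0067]
ee_rot: [-1.774, -2.298, -0.174]
contact_force: [-10.5, 14.3, 16.9]
width: 0.0169
```

Run:
```python
from h import *
s,m=st()
print('tilt up',m[:2,2]@RY,'lat',m[:2,2]@RX)
snap('wrist','w9')
t=RX*.553+RY*-.305; dd=np.r_[t,.02]-s['eef_pos']; print((m.T@dd*1000).round(1))
```

```text
t 9.5 p [ 0.6101 -0.1909  0.0067] X,Y 0.5587 -0.3107 toolx az 104.3 toolz [-0.11   0.234 -0.966] F [-10.54  14.35  16.88] w 0.0169 j [ 0.62  0.87 -0.45  1.27  0.15  1.24  0.49]
tilt up 0.2512462921687494 lat -0.06068476436582658
[  9.1  -6.  -11.1]
```

View pics/w9.png

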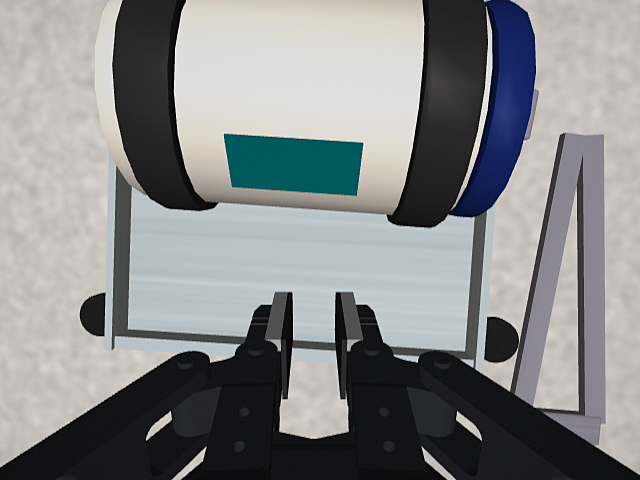

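>>> step_arm:
  commands:
    - [3,-2,-8,1]
    - [4,-2,-4,1]
    - [6,-2,1,0.5]
    - [6,0,1.5,0]
    - [6,0,1.5,0]

```text
time: 10.05
eef_pos: [0.6, -0.1707, 0.0217]
ee_rot: [-1.828, -2.254, -0.167]
contact_force: [0.4, -0.9, -0.2]
width: 0.0167
```

```bash
cat >> h.py <<'E'
def rep():
    s,m=st(); print('tilt up',(m[:2,2]@RY).round(3),'lat',(m[:2,2]@RX).round(3))
E
python3 - <<'E'
from h import *
rep()
snap('wrist','w10')
E
```

```text
t 10.05 p [ 0.6    -0.1707  0.0217] X,Y 0.5529 -0.2888 toolx az 101.47 toolz [-0.109  0.234 -0.966] F [ 0.41 -0.87 -0.17] w 0.0167 j [ 0.61  0.82 -0.45  1.32  0.13  1.23  0.42]
tilt up 0.251 lat -0.059
```

View pics/w10.png

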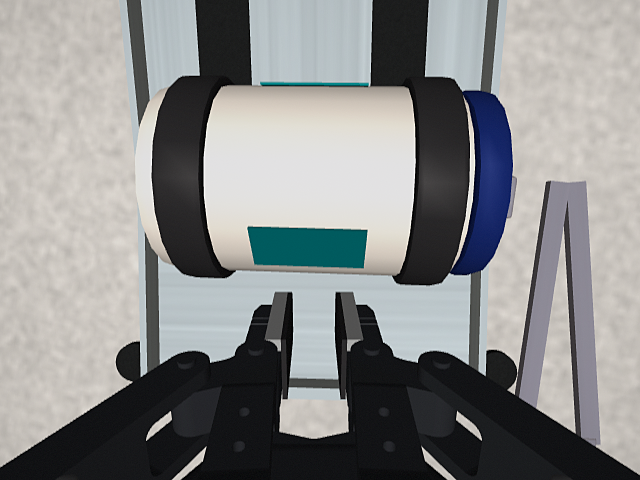

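>>> step_arm:
  commands:
    - [8,0,2,0]
    - [8,0,2,0]
    - [8,0,1.5,0]
    - [8,0,1.5,0]
    - [8,0,1.5,0]

```text
time: 10.6
eef_pos: [0.5921, -0.1349, 0.0235]
ee_rot: [-1.84, -2.258, -0.16]
contact_force: [0.7, -3.9, 1.9]
width: 0.0169
```

Run:
```python
from h import *
rep()
snap('wrist','w11')
```

```text
t 10.6 p [ 0.5921 -0.1349  0.0235] X,Y 0.5524 -0.2522 toolx az 101.22 toolz [-0.104  0.225 -0.969] F [ 0.65 -3.91  1.9 ] w 0.0169 j [ 0.58  0.78 -0.46  1.4   0.13  1.18  0.37]
tilt up 0.241 lat -0.056
```

View pics/w11.png

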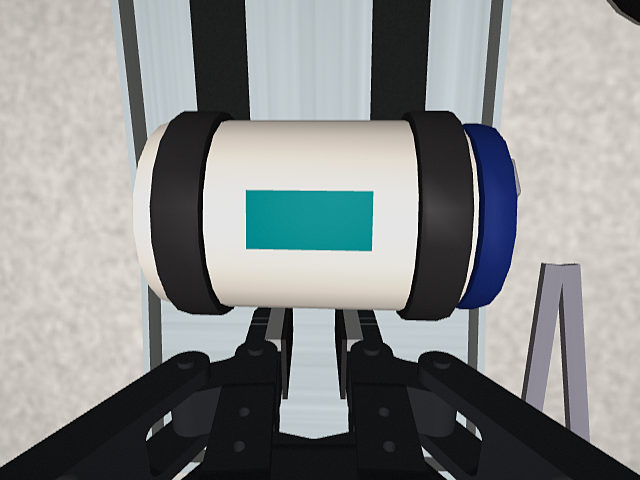

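>>> step_arm:
  commands:
    - [10,0,1,0]
    - [10,0,1.2,0]
    - [10,0,1.2,0]
    - [10,0,1.2,0]
    - [10,0,1.2,0]
    - [10,0,1.2,0]

```text
time: 11.25
eef_pos: [0.5796, -0.0736, 0.032]
ee_rot: [-1.844, -2.259, -0.159]
contact_force: [1.0, -3.5, 2.3]
width: 0.017
```

Run:
```python
from h import *
rep()
snap('wrist','w12')
```

```text
t 11.25 p [ 0.5796 -0.0736  0.032 ] X,Y 0.5526 -0.1896 toolx az 101.16 toolz [-0.102  0.222 -0.97 ] F [ 1.01 -3.51  2.33] w 0.017 j [ 0.52  0.72 -0.48  1.5   0.11  1.12  0.28]
tilt up 0.238 lat -0.055
```

View pics/w12.png

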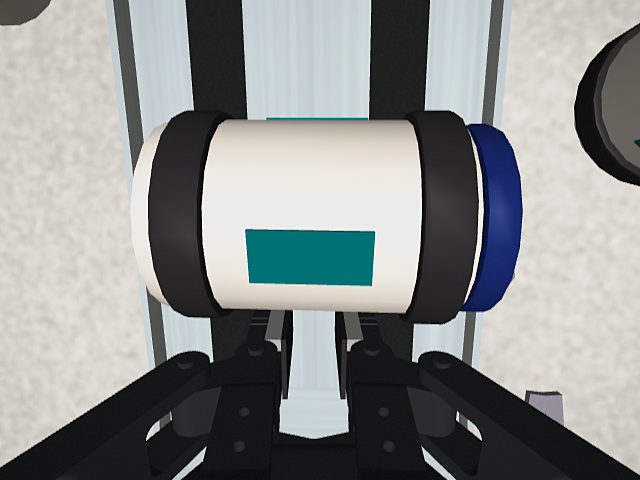

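>>> step_arm:
  commands:
    - [10,0,1.2,-0.4]
    - [10,-0.5,1.2,-0.4]
    - [10,0,1.2,0]
    - [10,-0.5,1.2,0]
    - [10,0,1.2,0]
    - [9,0,1.2,0]

```text
time: 11.9
eef_pos: [0.5649, -0.0104, 0.0398]
ee_rot: [-1.826, -2.274, -0.162]
contact_force: [1.8, -2.4, 0.6]
width: 0.0168
```

Run:
```python
from h import *
rep()
snap('wrist','w13')
```

```text
t 11.9 p [ 0.5649 -0.0104  0.0398] X,Y 0.551 -0.1247 toolx az 102.1 toolz [-0.102  0.222 -0.97 ] F [ 1.81 -2.39  0.62] w 0.0168 j [ 0.46  0.67 -0.5   1.57  0.09  1.08  0.2 ]
tilt up 0.238 lat -0.055
```

View pics/w13.png

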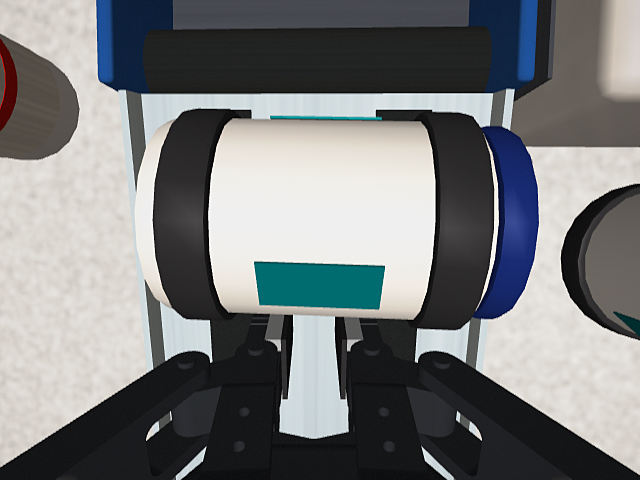

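Run:
```python
from h import *
d=dict(np.load('w13.npz'))
def f(n,u,v,z=None):
    p=world(d,u,v,z); print(n,p.round(4),'XY',(p[:2]@RX).round(4),(p[:2]@RY).round(4)); return p[:2]
a=f('tl',200,200);b=f('tr',456,210);print(np.degrees(np.arctan2(*(b-a)[::-1])))
a=f('rollL',147,50,.037);b=f('rollR',490,46,.037);print((a+b)@RX/2,np.degrees(np.arctan2(*(b-a)[::-1])))
a=f('rollL',147,50);b=f('rollR',490,46)
```

```text
tl [0.5306 0.0272 0.1002] XY 0.5251 -0.0809
tr [0.5926 0.0387 0.0992] XY 0.5882 -0.0823
10.482773097407089
rollL [0.4753 0.0787 0.037 ] XY 0.4814 -0.0193
rollR [0.6081 0.1073 0.037 ] XY 0.6172 -0.0183
0.5492800246553345 12.156036487447446
rollL [0.4771 0.0777 0.0403] XY 0.483 -0.0207
rollR [0.6075 0.1063 0.039 ] XY 0.6164 -0.0191
```

>>> step_arm:
  commands:
    - [8,1.5,1,-0.6]
    - [8,1.5,1,-0.6]
    - [8,1,1,-0.6]
    - [8,0,1,-0.4]
    - [7,0,0.8,0]

```text
time: 12.45
eef_pos: [0.5583, 0.0318, 0.0444]
ee_rot: [-1.778, -2.313, -0.166]
contact_force: [0.4, -4.0, 0.5]
width: 0.017
```

Run:
```python
from h import *
rep()
snap('wrist','w14')
```

```text
t 12.45 p [0.5583 0.0318 0.0444] X,Y 0.5531 -0.0821 toolx az 104.59 toolz [-0.104  0.221 -0.97 ] F [ 0.42 -3.99  0.54] w 0.017 j [ 0.41  0.65 -0.52  1.6   0.09  1.06  0.17]
tilt up 0.238 lat -0.057
```

View pics/w14.png

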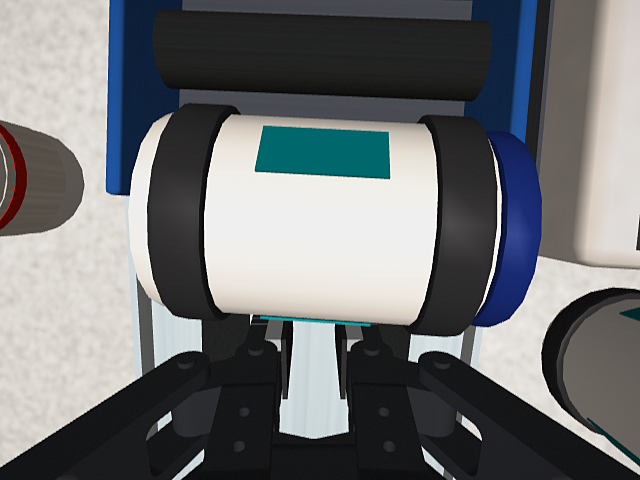

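>>> step_arm:
  commands:
    - [5,0,0.7,0.6]
    - [5,0,0.7,0.6]
    - [5,0,0.8,0.5]

```text
time: 12.8
eef_pos: [0.554, 0.0479, 0.0461]
ee_rot: [-1.813, -2.284, -0.161]
contact_force: [0.1, -2.2, 1.9]
width: 0.0174
```

Run:
```python
from h import *
rep()
snap('wrist','w15')
```

```text
t 12.8 p [0.554  0.0479 0.0461] X,Y 0.5522 -0.0654 toolx az 102.74 toolz [-0.104  0.221 -0.97 ] F [ 0.09 -2.24  1.93] w 0.0174 j [ 0.38  0.63 -0.52  1.62  0.08  1.05  0.12]
tilt up 0.237 lat -0.057
```

View pics/w15.png

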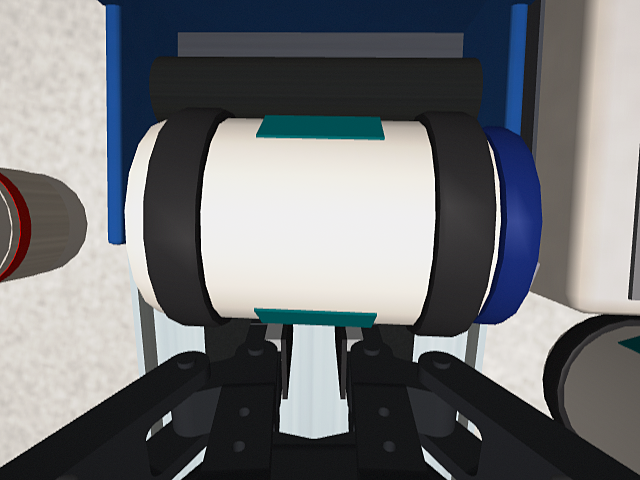

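>>> step_arm:
  commands:
    - [4,0,0.9,0.3]
    - [4,0,0.9,0.3]
    - [4,0,1,0]

```text
time: 13.15
eef_pos: [0.5477, 0.0666, 0.0461]
ee_rot: [-1.816, -2.27, -0.16]
contact_force: [0.7, 0.2, 0.8]
width: 0.0168
```

Run:
```python
from h import *
rep()
d=snap('wrist','w16')
def f(n,u,v,z=None):
    p=world(d,u,v,z); print(n,p.round(4),'XY',(p[:2]@RX).round(4),(p[:2]@RY).round(4)); return p[:2]
f('l',180,180);f('r',462,180); f('m',320,180); f('m',320,220)
```

```text
t 13.15 p [0.5477 0.0666 0.0461] X,Y 0.5499 -0.0458 toolx az 102.27 toolz [-0.11   0.227 -0.968] F [0.71 0.17 0.79] w 0.0168 j [ 0.36  0.63 -0.53  1.63  0.07  1.04  0.09]
tilt up 0.245 lat -0.062
l [0.5068 0.1075 0.1047] XY 0.5181 0.0025
r [0.5753 0.1229 0.1055] XY 0.5883 0.0037
m [0.5415 0.1156 0.1019] XY 0.5537 0.0034
m [0.5437 0.1055 0.0991] XY 0.5538 -0.0069
```

View pics/w16.png

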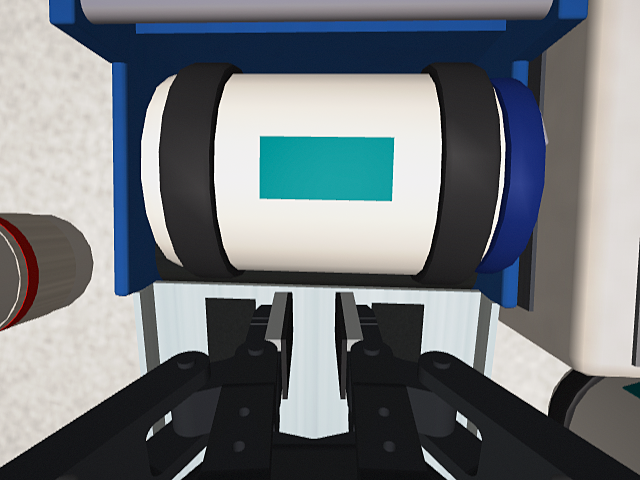

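>>> step_arm:
  commands:
    - [-8,0,-8,0]
    - [-15,0,-20,0]
    - [-10,0,-35,0]
    - [0,0,-40,0]
    - [0,0,-40,0]
    - [0,0,0,0]
    - [0,0,0,0]
    - [0,0,0,0]
    - [0,0,0,0]

```text
time: 14.1
eef_pos: [0.5694, -0.002, 0.1805]
ee_rot: [-1.812, -2.266, -0.156]
contact_force: [-0.3, 0.4, -0.0]
width: 0.0172
```

Run:
```python
from h import *
rep()
d=snap('wrist','w17'); d2=snap('top','t17'); snap('scene','s17')
im=cv2.imread('pics/t17.png')[100:340,200:520]
cv2.imwrite('pics/t17c.png',cv2.resize(im,None,fx=2.5,fy=2.5,interpolation=cv2.INTER_CUBIC))
```

```text
t 14.1 p [ 0.5694 -0.002   0.1805] X,Y 0.5572 -0.1174 toolx az 102.25 toolz [-0.116  0.228 -0.967] F [-0.29  0.39 -0.02] w 0.0172 j [ 0.46  0.54 -0.54  1.39  0.03  1.38  0.18]
tilt up 0.247 lat -0.068
```

View pics/w17.png

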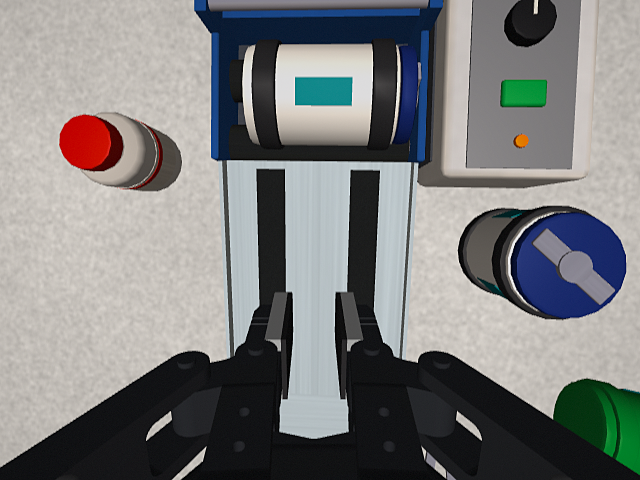

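View pics/t17c.png

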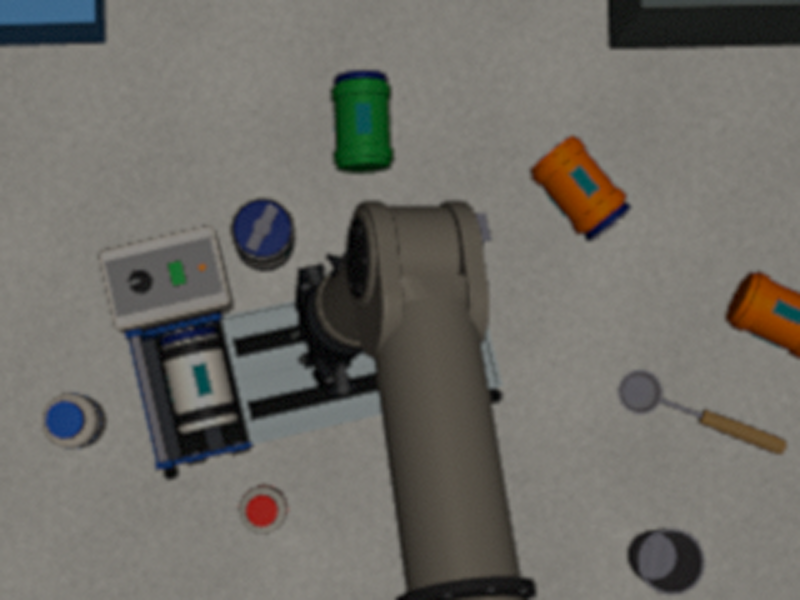

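View pics/s17.png

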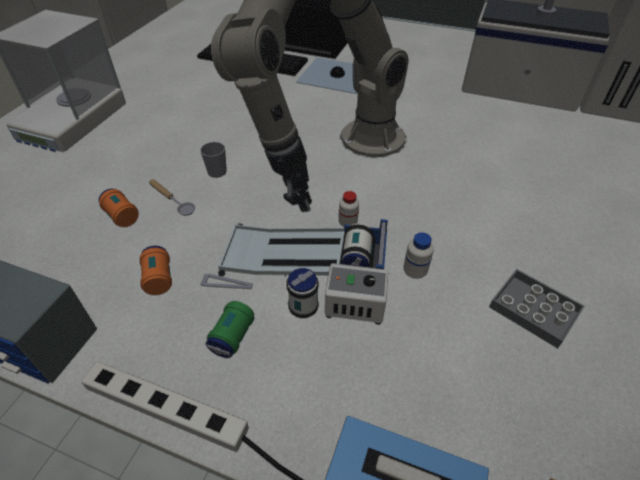

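Run:
```python
from h import *
d=dict(np.load('w17.npz'))
def f(n,u,v,z=None):
    p=world(d,u,v,z); print(n,p.round(4),'XY',(p[:2]@RX).round(4),(p[:2]@RY).round(4)); return p[:2]
a=f('tl',264,95);b=f('tr',384,92);print((a+b)/2@RX,np.degrees(np.arctan2(*(b-a)[::-1])))
a=f('pl outer',213,158,.058);b=f('pr outer',429,158,.058);print((a+b)/2@RX,np.degrees(np.arctan2(*(b-a)[::-1])))
a=f('pl in',221,156,.058);b=f('pr in',420,156,.058);print((a+b)/2@RX)
for v in range(50,142,10): print(v,world(d,325 if v<70 or v>110 else 370,v).round(4),(world(d,325,v)[:2]@RY).round(4))
```

```text
tl [0.5103 0.0987 0.1017] XY 0.5197 -0.0068
tr [0.5792 0.1153 0.1011] XY 0.5905 -0.0046
0.5551116611500064 13.51817099625356
pl outer [0.4728 0.0588 0.058 ] XY 0.4749 -0.0383
pr outer [0.6216 0.0919 0.058 ] XY 0.6273 -0.036
0.5510831605524146 12.559416782863163
pl in [0.4782 0.0614 0.058 ] XY 0.4807 -0.0368
pr in [0.6152 0.0919 0.058 ] XY 0.6211 -0.0348
0.550899737151603
50 [0.5386 0.1356 0.0911] 0.0236
60 [0.5407 0.1276 0.0971] 0.0153
70 [0.5682 0.1271 0.0978] 0.0084
80 [0.5696 0.121  0.0991] 0.0026
90 [0.5709 0.1154 0.099 ] -0.0032
100 [0.5723 0.1103 0.097 ] -0.0088
110 [0.5737 0.1051 0.0951] -0.0135
120 [0.5482 0.0944 0.0915] -0.0187
130 [0.5493 0.0893 0.0876] -0.024
140 [0.5499 0.0849 0.0779] -0.0283
```

Jar home: about 4 mm along the rollers, about 1° in yaw, top at 99–102 mm. Robot is clear and nothing else has moved. I'm handing in.

Run:
```python
from h import *
print(ctrl.sign_off())
```

```text
the job is handed in; nothing more can be done
None
```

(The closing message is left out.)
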